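Trip the hidden catch of an empty napkin dispenser with its release pin and open the cover

TASK

The napkin dispenser on the counter is empty and has to be opened for refilling. Draw its release key (the one with the plain straight black grip and the blunt steel pin) out of the wooden tool block, put the pin down through the small hole in the dispenser's roof, feel for the spring catch below and press it gently, without leaning on it, until the front cover springs ajar. Put the key back upright and fully home in the block, swing the cover all the way down, and leave everything else on the counter where it is.

Things in the scene. Friction and masses are not known exactly. Their poses are not given: they have to be found in the camera images.
- dispenser: Napkin dispenser, white plastic, bare steel cover, fixed: a box 130 mm deep (its x), 160 wide (its y), 170 high to the top of its flat 6 mm roof. Origin: centre of its underside. The cover looks to its -x; yaw varies. It takes no more than 20 N from the key. The spring catch inside starts to yield at about 4 N and pushes back about 0.5 N more per mm, plus 1 to 2 N of friction.
- hole (a point): Centre of the access hole, 8.5 mm in diameter, at the roof's upper face, 10 mm in front (-x) of the dispenser's middle; axes as the dispenser's. Straight through the 6 mm roof, free below. Under it, out of sight, the catch's level steel plate (26 x 24 mm) lies 14 to 34 mm below the roof's upper face (differs). Pressed 6 mm down it frees the cover; after 9 mm comes a rigid stop.
- cover (a joint): Opening angle of the front cover, a panel 156 mm wide, 5 mm thick, hinged along its lower edge (hinge line 67.5 mm in front of the dispenser's middle, 10 mm above the counter). 0 closed and latched; when tripped it springs to about 0.1 and stays; 1.45 is the stop, cover nearly level. Stiff hinge: stays where left, about 2 to 3 N at its upper edge move it; push its inner side or tab from behind.
- cover_pull (a point): Middle of the upper edge of the pull tab on the cover: a tab 60 mm wide, 6 mm thick, standing 30 mm above the roof when the cover is closed; 190 mm from the hinge line along the cover. Moves with the cover; its z points from the hinge along the cover to the tab, its -x out of the cover's outer face.
- key: Release key, loose, about 60 g: round black grip 18 mm in diameter and 56 mm long over a steel guard disc 24 mm in diameter, 4 mm thick; under it a blunt round-ended steel pin 6 mm in diameter, 60 mm long. Origin: centre of the guard's underside; z runs up the grip (4 to 60 mm). Stands with its pin in one of the block's three holes (which one varies), guard flat on the block.
- key_tip (a point): End of the key's pin, 60 mm below the key's origin.
- tool_block: Dark wooden tool block, fixed, 64 mm (its x) by 180 mm (its y) by 72 mm high, with three upright holes in a row along its y. Origin: centre of its underside.
- tool_block_hole0 (a point): Mouth of the block's hole at y = -60 mm from its middle, on its upper face 72 mm above the counter; 10 mm in diameter, right through.
- tool_block_hole1 (a point): Mouth of the block's middle hole, likewise.
- tool_block_hole2 (a point): Mouth of the block's hole at y = +60 mm, likewise.
- thermometer: Dial thermometer in the block: steel disc 40 mm in diameter with white face, 24 mm over the block, on a thin stem. Leave alone. Origin where it rests on the block.
- ice_pick: Ice pick in the block: bulging wooden grip 27 mm wide, 60 mm over the block, on a thin spike. Leave alone. Origin where it rests on the block.
- custard_cup: Glass custard cup, 90 mm across, 55 mm high. Leave alone. Origin: centre of its underside.
- spatula: Green spatula 290 mm long lying flat. Leave alone. Origin: under its middle, x along it.
- scoop: Aluminium scoop 210 mm long, 70 mm wide, bowl towards its +x. Leave alone. Origin: under the back end of the bowl.
- trivet: Round black plastic trivet 170 mm across, 10 mm thick, near the sink edge. Leave alone. Origin: centre of its underside.
Not all that is in view belongs to the job. Of the things that look like the tool_block, take the one that is nearest to the robot's base at the start.

How it is judged:
On the way, in this order (a step that is already met when the one before it is completed fails the run):
1. the key is drawn clear of the tool block (height (world z) of key_tip above 0.085 m), for 0.1 s.
2. with the key's pin through the roof hole, the catch has let go and the cover has sprung ajar (horizontal distance between key_tip and hole below 0.006 m and z of key_tip in the frame of hole below -0.01 m and value of joint cover above 0.05 rad), for 0.1 s.
At the end, for the whole second after the job is handed in: The key stands upright (within 0.1 rad) and at rest in a hole of the tool block, its guard down on the block (origin within 5 mm of the hole's mouth), and the cover is open by more than 1.3 rad ((distance between key and tool_block_hole0 below 0.005 m or distance between key and tool_block_hole1 below 0.005 m or distance between key and tool_block_hole2 below 0.005 m) and angle between key's own z axis and vertical below 0.1 rad and linear speed of key below 0.02 m/s and value of joint cover above 1.3 rad); the robot touches nothing.
It fails at once if the key presses on the dispenser with more than 20 N (contact force between key and dispenser above 20 N).
It fails at once if another thing on the counter is shifted by more than 25 mm (distance of any of thermometer, ice_pick, custard_cup, spatula, scoop, trivet from where it was at the start of the episode above 0.025 m).
It also fails if it takes over 72 s, if anything falls off the work surface, if the arm or the gripper's body presses on something with over 40 N, if the wrist force passes 120 N, or if a joint passes its speed limit or range.

ROBOT

A 6-joint arm with a two-finger parallel gripper is mounted at the origin on the work surface. World frame = base frame: x ahead of the robot, y to its left, z up, the work surface at z = 0. Lengths are in m, angles in rad, forces in N, time in s.
With the tool pointing down it reaches from about 0.3 to 0.775 m from the base axis. Payload 14.6 kg.
Tool frame: the origin (TCP) lies at the very end of the fingers, on their centre line; the grasp point (between the pads) lies arm.grasp_offset behind it (arm.grasp_offset is the distance from the TCP to the grasp point, in m); z points along the fingers, y is the line along which they close (so a half turn about z gives the same grasp; the last joint's range is limited). The gripper opens to 85 mm and grips with 20 to 120 N. Pads are 22 mm wide; open, the fingers measure 114 mm over their backs; the gripper's body (76 mm by 85 mm) begins 54 mm behind the grasp point. The pads swing forward as they close: fully open they stand 13 mm farther back than shut.
Start: joints at [1.175, 0.3, 1.521, -0, 1.321, -0.067], TCP at [0.178, 0.521, 0.231] pointing down, gripper open.
Joint ranges: [-3.03, 3.03], [-0.79, 2.21], [0.23, 2.52], [-1.04, 4.18], [0, 3.07], [-2.55, 2.55]. Speed limits (rad/s): [2.22, 2.22, 2.57, 3.14, 3.14, 3.14].

INTERFACE

Orientations are given as a rotation vector (axis times angle).
In Python, from station import arm gives the robot as it stands.
- The arm moves only by the shell command python3 -m jog 'ROWS' [FORCE]. ROWS is a JSON object whose one key "increments" holds one flat list of numbers, 7 for each row, row after row: the opening, from 0 (shut) to 1 (fully open), then the shift along the tool's x, y, z in cm, then the turn, a rotation vector about the tool's x, y, z in degrees. A call has 1 to 10 rows; each row shifts and turns the commanded pose from where the row before left it, along the tool's axes as they then stand; what a row does not reach is not made up. A row lasts 1/10 s, in which the tool goes at most 50 mm and 8.59 degrees, less where a joint would pass 70% of its speed; a pose out of reach is approached as far as the arm can. A call with a gripper value outside its range is refused whole. The fingers move at their own pace and stop on an object; FORCE is the grip in N (left out, the last holds). Time passes only in rows, so rows that do not move let the fingers close. It gives the time, the measured TCP pose, the force, the opening and the grip force at its end, in the units of the state.
- arm.sense(): the state, without advancing time (a new reading comes with each control period).
- arm.read_camera(name): name is "scene" or "top"; returns (picture, depth): 400x640x3 uint8, red, green, blue; 400x640 float32, m along the optical axis (not along the pixel's ray), 0 where there is no reading.
- arm.camera_info(name): a dict with "fx", "fy", "cx", "cy" (pixels), "rvec" (rotation vector, rad) and "tvec" (3), from world to camera coordinates, as OpenCV has them. Camera axes: x right, y down, z forward; pixel columns grow to the right and rows downward; lengths in m; the calibration is good to about 2 mm. A picture is of the moment at which its call begins. camera_info takes no time and is no camera call.
- arm.hand_in(): hands the job in; it is judged then, once.
The state is a dict: "time": time; "joint_pos": joint angles; "joint_velocities": joint speeds; "effort": joint torques, N m; "position": TCP position; "tcp_rot": TCP orientation; "force": force on the tool from outside, world axes, zero at the start; "moment": the same for the moment, N m; "width": finger opening in m; "gripper_force": force on a finger pad.
Only numpy, scipy, OpenCV 4.12 (cv2) and the standard library are available. Lean on these libraries where they do the work, as an engineer would, in place of code of your own. Each camera call takes 0.05 s, during which the arm holds its last target. There are 200 camera calls.

## Working session

There is one attempt and no reset: what is moved stays moved. The work goes in short steps, Python scripts to look and compute and a shell command to move; the robot and the scene stay as the last step left them, time stands still between calls to the robot, and variables do not carry over. Pictures are saved under pics/ and viewed, at most 10 in all, crops included, and the job is handed in when it is done.

```bash
mkdir -p pics; cat > h.py <<'E'
import numpy as np, cv2
from station import arm
def cam(n):
    i=arm.camera_info(n); R=cv2.Rodrigues(np.array(i["rvec"],float))[0]
    return i,R,np.array(i["tvec"],float)
def ray(n,u,v,z):
    i,R,t=cam(n); d=R.T@np.array([(u-i["cx"])/i["fx"],(v-i["cy"])/i["fy"],1]); c=-R.T@t
    return c+d*(z-c[2])/d[2]
def cloud(n,D):
    i,R,t=cam(n); v,u=np.mgrid[:D.shape[0],:D.shape[1]]
    P=np.stack([(u-i["cx"])/i["fx"]*D,(v-i["cy"])/i["fy"]*D,D],-1)-t
    return P@R
def proj(n,p):
    i,R,t=cam(n); q=R@np.array(p,float)+t
    return i["fx"]*q[0]/q[2]+i["cx"], i["fy"]*q[1]/q[2]+i["cy"]
E
python3 - <<'E'
from h import *
for n in("scene","top"):
    p,d=arm.read_camera(n); np.savez(n+"0.npz",p=p,d=d)
    cv2.imwrite(f"pics/{n}0.png",p[...,::-1]); i,R,t=cam(n); print(n,i["fx"],-R.T@t, R[2])
print(arm.sense(),arm.grasp_offset)
E
```

```text
scene 434.9087219614666 [1.22547751 0.51220038 0.91561666] [-0.55038018 -0.46887901 -0.69082135]
top 391.234241401075 [ 0.51323636 -0.02479675  1.19281506] [ 0.08584734 -0.01502065 -0.99619507]
{'time': 0.1, 'joint_pos': array([ 1.17540364e+00,  3.00405761e-01,  1.52152058e+00, -2.18287537e-05,
        1.32070134e+00, -6.65877833e-02]), 'joint_velocities': array([-2.33897654e-03, -1.43224015e-03, -5.72257017e-04,  9.53083315e-04,
        1.08310546e-03, -7.26278269e-05]), 'effort': array([ 1.87149715e-03, -5.44375849e+01, -3.62374771e+01, -3.55055897e-05,
        3.02157765e-03,  2.78529251e-05]), 'position': array([0.1775217 , 0.52034059, 0.23078275]), 'tcp_rot': array([-5.14118207e-01, -3.09901998e+00,  1.59012994e-03]), 'force': array([-0.49276388,  0.56074357, -0.23605342]), 'moment': array([-0.04933607, -0.02958024,  0.00820521]), 'gripper_force': 0.0, 'width': 0.08562529171276557} 0.0187
```

View pics/scene0.png

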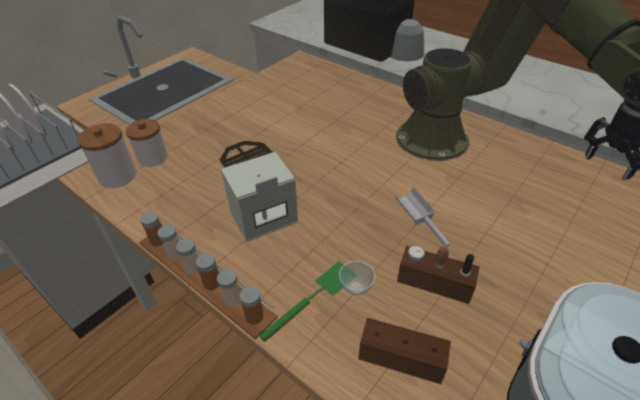

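View pics/top0.png

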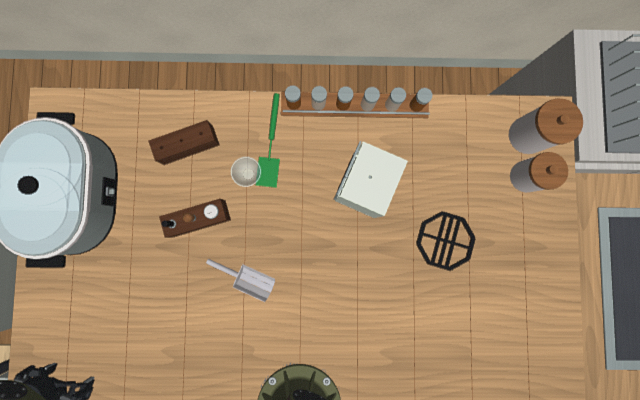

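Candidates: the block at scene (438,272) / top (195,218), holding tools, and the empty block at scene (404,349) / top (184,142). The one holding tools is nearer the base. Its tools are a white dial (scene 416,253), a brown grip (442,258) and a black straight grip (467,265). The black one fits the key. I'll confirm with an enlarged crop and measure.

```bash
cat > m.py <<'E'
from h import *
s=np.load("scene0.npz");t=np.load("top0.npz")
a=cv2.resize(s["p"][225:315,380:500],None,fx=5,fy=5,interpolation=2)[:, :600]
b=cv2.resize(t["p"][190:245,150:240],None,fx=6,fy=6,interpolation=2)
cv2.imwrite("pics/crop1.png",cv2.resize(np.vstack([np.pad(a,((0,0),(0,0),(0,0)))[:330],np.pad(b,((0,0),(0,60),(0,0)))[:270]]),None,fx=1,fy=1)[...,::-1])
for n,q in(("top",t),("scene",s)):
    P=cloud(n,q["d"]); hsv=cv2.cvtColor(q["p"],cv2.COLOR_RGB2HSV); X,Y,Z=P[...,0],P[...,1],P[...,2]
    def box(name,m):
        m=m&(q["d"]>0); pts=P[m]
        if len(pts)<4: print(n,name,len(pts));return
        (c,wh,an)=cv2.minAreaRect(pts[:,:2].astype(np.float32)); print(n,name,len(pts),np.round(c,4),np.round(wh,4),round(an,2),"z",np.round(np.median(pts[:,2]),4),"mean",np.round(pts[:,:2].mean(0),4))
    D=(X>.3)&(X<.75)&(Y<0)&(Y>-.35)
    box("roof",D&(abs(Z-.17)<.006)&(hsv[...,2]>150))
    box("tab",D&(Z>.183)&(Z<.215))
    B=(X>.3)&(X<.55)&(Y>.2)&(Y<.55)
    box("block",B&(abs(Z-.072)<.006))
    box("tall",B&(Z>.105)&(Z<.15)&(hsv[...,2]<60))
    box("tallall",B&(Z>.12)&(Z<.15))
    box("therm",B&(Z>.085)&(Z<.105)&(hsv[...,2]>120))
i,R,_=cam("top")
g=t["p"][...,:].astype(int).sum(2)
w=g[160:195,355:390]; k=np.unravel_index(w.argmin(),w.shape); 
mm=np.where(w<w.min()+150,650-w,0).clip(0); vv,uu=np.mgrid[160:195,355:390]
print("hole px",k[1]+355,k[0]+160,w.min(),ray("top",k[1]+355,k[0]+160,.17), (mm*uu).sum()/mm.sum(),(mm*vv).sum()/mm.sum())
E
python3 m.py
```

```text
top roof 2944 [ 0.6556 -0.1888] [0.1368 0.1611] 67.09 z 0.17 mean [ 0.6533 -0.1913]
top tab 56 [ 0.6806 -0.1264] [0.0058 0.0576] 67.17 z 0.1996 mean [ 0.6802 -0.126 ]
top block 664 [0.5208 0.3086] [0.0568 0.1872] 1.01 z 0.0721 mean [0.5278 0.3237]
top tall 50 [0.5285 0.3648] [0.0141 0.0143] 5.02 z 0.1303 mean [0.5288 0.363 ]
top tallall 86 [0.5365 0.3353] [0.0157 0.0808] 14.05 z 0.1304 mean [0.5364 0.3351]
top therm 11 [0.5472 0.251 ] [0.0029 0.0183] 0.67 z 0.0949 mean [0.5476 0.2519]
scene roof 1603 [ 0.6519 -0.1923] [0.128  0.1596] 66.88 z 0.1687 mean [ 0.6537 -0.1952]
scene tab 137 [ 0.6819 -0.1235] [0.0096 0.06  ] 69.32 z 0.193 mean [ 0.6828 -0.1235]
scene block 613 [0.5424 0.31  ] [0.0618 0.1815] 15.29 z 0.0706 mean [0.5295 0.3436]
scene tall 73 [0.5325 0.3682] [0.0148 0.0137] 39.27 z 0.1241 mean [0.534  0.3687]
scene tallall 92 [0.536 0.338] [0.0186 0.0791] 12.44 z 0.1286 mean [0.5362 0.3484]
scene therm 9 [0.5477 0.2539] [0.0201 0.0036] 87.27 z 0.0949 mean [0.5482 0.2533]
hole px 371 177 403 [ 0.65712177 -0.18606118  0.17      ] 368.7230522945571 175.30789754535752
```

View pics/crop1.png

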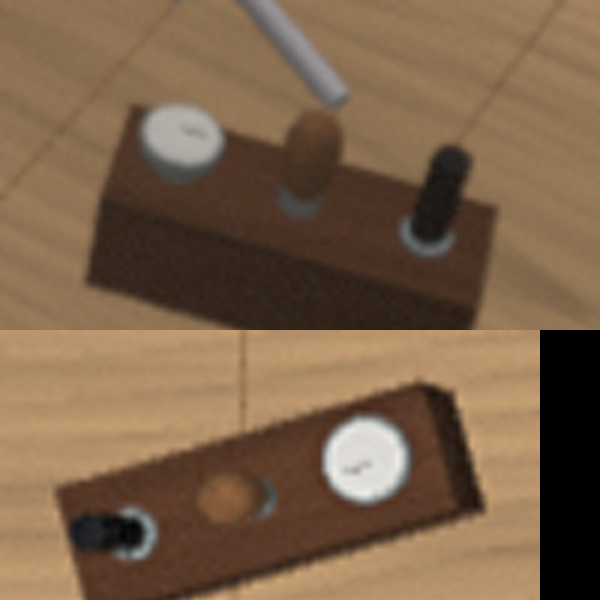

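The crop confirms it: the plain straight black grip over a steel guard is the left-hand tool in the top view, guard at about (172,224). The bulging wooden ice pick is in the middle and the white dial is on the right.

```bash
cat > m2.py <<'E'
from h import *
s=np.load("scene0.npz");t=np.load("top0.npz")
for nm,n,u,v,z in[("griptop","top",164.3,223.3,.132),("guard","top",171.8,223.8,.076),("therm","top",210.4,211.3,.096),("griptop","scene",470,256.6,.132),("guard","scene",465.2,271.8,.076),("therm","scene",415.9,252,.096)]:
    print(nm,n,np.round(ray(n,u,v,z),4))
# roof via contour, at z=.17
def quad(n,q,m,z):
    c=max(cv2.findContours(m.astype(np.uint8),0,1)[0],key=cv2.contourArea).reshape(-1,2)
    w=np.array([ray(n,u,v,z)[:2] for u,v in c],np.float32); print(n,cv2.minAreaRect(w))
# hole: dark blob on roof by local contrast
for n,q,ub in(("top",t,(355,390,160,195)),("scene",s,(245,275,165,190))):
    g=cv2.cvtColor(q["p"],cv2.COLOR_RGB2GRAY).astype(float); g=cv2.medianBlur(g.astype(np.uint8),9).astype(float)-g
    u0,u1,v0,v1=ub; w=g[v0:v1,u0:u1]; k=np.unravel_index(w.argmax(),w.shape); 
    r=g[v0+k[0]-3:v0+k[0]+4,u0+k[1]-3:u0+k[1]+4].clip(10)-10; vv,uu=np.mgrid[-3:4,-3:4]
    u=u0+k[1]+(r*uu).sum()/r.sum(); v=v0+k[0]+(r*vv).sum()/r.sum(); print("hole",n,u,v,w.max(),np.round(ray(n,u,v,.17),4),np.round(ray(n,u,v,.166),4))
P=cloud("top",t["d"]); hs=cv2.cvtColor(t["p"],cv2.COLOR_RGB2HSV)
m=(abs(P[...,2]-.072)<.006)&(P[...,0]>.45)&(P[...,0]<.6)&(P[...,1]>.2)&(P[...,1]<.45)
m=cv2.morphologyEx(cv2.morphologyEx(m.astype(np.uint8),3,np.ones((5,5))),2,np.ones((5,5))); quad("top",t,m,.072)
m=(abs(P[...,2]-.17)<.006)&(P[...,0]>.5)&(P[...,1]<0)&(hs[...,2]>150)&(hs[...,1]<60); quad("top",t,m,.17)
print(P[170:185,366:376,2].round(3).tolist()[0])
from scipy.spatial.transform import Rotation as Ro
print(Ro.from_rotvec(arm.sense()["tcp_rot"]).as_matrix().round(3))
E
python3 m2.py
```

```text
griptop top [0.529  0.3652 0.132 ]
guard top [0.5286 0.3646 0.076 ]
therm top [0.5645 0.252  0.096 ]
griptop scene [0.5306 0.3679 0.132 ]
guard scene [0.5306 0.3691 0.076 ]
therm scene [0.5667 0.2539 0.096 ]
hole top 369.91474245115455 176.6252220248668 86.0 [ 0.6581 -0.1832  0.17  ] [ 0.6586 -0.1838  0.166 ]
hole scene 256.24251497005986 184.66167664670658 55.0 [ 0.6879 -0.1584  0.17  ] [ 0.685 -0.162  0.166]
top ((0.5417388081550598, 0.32418912649154663), (0.0646195337176323, 0.1485351324081421), 17.346694946289062)
top ((0.6537384390830994, -0.19182682037353516), (0.12980367243289948, 0.16090627014636993), 67.28604888916016)
[0.173, 0.17, 0.169, 0.17, 0.172, 0.172, 0.166, 0.168, 0.17, 0.17]
[[-0.946  0.323 -0.   ]
 [ 0.323  0.946 -0.001]
 [ 0.    -0.001 -1.   ]]
```

```bash
cat >> h.py <<'E'
from scipy.spatial.transform import Rotation as Ro
def go(target,yaw=None):
    s=arm.sense(); R=Ro.from_rotvec(s["tcp_rot"]).as_matrix()
    d=R.T@(np.array(target)-s["position"])*100
    print("t",round(s["time"],2),"pos",s["position"].round(4),"yaw_y",np.degrees(np.arctan2(R[1,1],R[0,1])).round(2),"zax",R[:,2].round(4),"F",s["force"].round(2),"w",round(s["width"],4),"| tool cm",d.round(3))
    if yaw is not None:
        y=np.radians(yaw); Rt=np.column_stack([[np.sin(y),-np.cos(y),0],[np.cos(y),np.sin(y),0],[0,0,-1]])
        print("turn deg",Ro.from_matrix(R.T@Rt).as_rotvec(degrees=True).round(2))
E
python3 -m jog '{"increments":[1,0,0,0,0,0,7.67,1,0,0,0,0,0,7.67,1,0,0,0,0,0,7.67,1,0,0,0,0,0,7.67,1,0,0,0,0,0,7.67,1,0,0,0,0,0,7.67,1,0,0,0,0,0,7.67,1,0,0,0,0,0,0]}'
python3 -c "
from h import *
go([.5295,.366,.16],17.5)"
```

```text
time: 0.9
position: [0.1775, 0.5204, 0.231]
tcp_rot: [1.861, 2.531, -0.001]
force: [-0.3, 0.3, -0.1]
width: 0.0856
gripper_force: 0.0
t 0.9 pos [0.1775 0.5204 0.231 ] yaw_y 17.35 zax [-3.e-04 -6.e-04 -1.e+00] F [-0.27  0.28 -0.07] w 0.0856 | tool cm [-25.229  28.995   7.098]Traceback (most recent call last):
  File "<string>", line 3, in <module>
    go([.5295,.366,.16],17.5)
    ~~^^^^^^^^^^^^^^^^^^^^^^^
  File "h.py", line 23, in go
    print("turn deg",Ro.from_matrix(R.T@Rt).as_rotvec(degrees=True).round(2))
                     ~~~~~~~~~~~~~~^^^^^^^^
  File "scipy/spatial/transform/_rotation.pyx", line 1143, in scipy.spatial.transform._rotation.Rotation.from_matrix
ValueError: Non-positive determinant (left-handed or null coordinate frame) in rotation matrix 0: [[-9.99996335e-01  2.65353089e-03  5.37647292e-04]
 [ 2.65376348e-03  9.99996385e-01  4.32363229e-04]
 [ 5.36498059e-04 -4.33788433e-04  9.99999762e-01]].
```

```bash
sed -i 's/\[np.sin(y),-np.cos(y),0\]/[-np.sin(y),np.cos(y),0]/' h.py
python3 -m jog '{"increments":[1,-2.52,2.9,0,0,0,0,1,-2.52,2.9,0,0,0,0,1,-2.52,2.9,0,0,0,0,1,-2.52,2.9,0,0,0,0,1,-2.52,2.9,0,0,0,0,1,-2.52,2.9,0,0,0,0,1,-2.52,2.9,0,0,0,0,1,-2.52,2.9,0,0,0,0,1,-2.52,2.9,0,0,0,0,1,-2.52,2.9,0,0,0,0]}'
python3 -m jog '{"increments":[1,0,0,0,0,0,0,1,0,0,0,0,0,0]}' >/dev/null
python3 -c "
from h import *
go([.5295,.366,.086],17.5)"
```

```text
time: 1.9
position: [0.5312, 0.3663, 0.2311]
tcp_rot: [-1.852, -2.537, 0.0]
force: [-0.2, 0.5, 0.2]
width: 0.0856
gripper_force: 0.0
t 2.1 pos [0.5302 0.3667 0.2306] yaw_y 17.58 zax [-1.e-03 -5.e-04 -1.e+00] F [-0.06  0.73  0.27] w 0.0854 | tool cm [-0.046 -0.069 14.459]
turn deg [-0.06  0.01  0.08]
```

```bash
python3 -m jog '{"increments":[1,-0.05,-0.07,3,0,0,0,1,0,0,3,0,0,0,1,0,0,3,0,0,0,1,0,0,2.7,0,0,0,1,0,0,1.8,0,0,0,1,0,0,0.95,0,0,0,1,0,0,0,0,0,0]}' 60
python3 -m jog '{"increments":[0,0,0,0,0,0,0,0,0,0,0,0,0,0,0,0,0,0,0,0,0,0,0,0,0,0,0,0,0,0,0,0,0,0,0,0,0,0,0,0,0,0,0,0,0,0,0,0,0,0,0,0,0,0,0,0]}' 60
```

```text
time: 2.8
position: [0.5284, 0.3669, 0.086]
tcp_rot: [-1.855, -2.534, 0.002]
force: [-0.2, -0.1, 0.8]
width: 0.0853
gripper_force: 0.0
time: 3.6
position: [0.5296, 0.3666, 0.0873]
tcp_rot: [1.858, 2.533, 0.001]
force: [-0.2, -0.8, 4.8]
width: 0.0164
gripper_force: 58.4
```

```bash
python3 -m jog '{"increments":[0,0,0,-1,0,0,0,0,0,0,-1.5,0,0,0,0,0,0,-2.5,0,0,0,0,0,0,-2.5,0,0,0,0,0,0,-2.5,0,0,0,0,0,0,-2.5,0,0,0,0,0,0,-2.5,0,0,0,0,0,0,-2.5,0,0,0,0,0,0,0,0,0,0,0,0,0,0,0,0,0]}'
python3 - <<'E'
from h import *
go([.658,-.183,.265],17.5)
p,d=arm.read_camera("scene"); np.savez("scene1.npz",p=p,d=d)
s=arm.sense()["position"]; u,v=map(int,proj("scene",s)); print(u,v)
c=p[max(v-60,0):v+90,max(u-75,0):u+75]; cv2.imwrite("pics/held.png",cv2.resize(c,None,fx=4,fy=4,interpolation=2)[...,::-1])
E
```

```text
time: 4.6
position: [0.5293, 0.3665, 0.2624]
tcp_rot: [1.858, 2.533, 0.001]
force: [-0.0, 0.7, -1.6]
width: 0.0166
gripper_force: 58.5
t 4.6 pos [0.5293 0.3665 0.2624] yaw_y 17.47 zax [ 8.e-04  5.e-04 -1.e+00] F [-0.04  0.69 -1.64] w 0.0166 | tool cm [-56.279  -4.216  -0.277]
turn deg [ 0.05 -0.01 -0.03]
483 216
```

View pics/held.png

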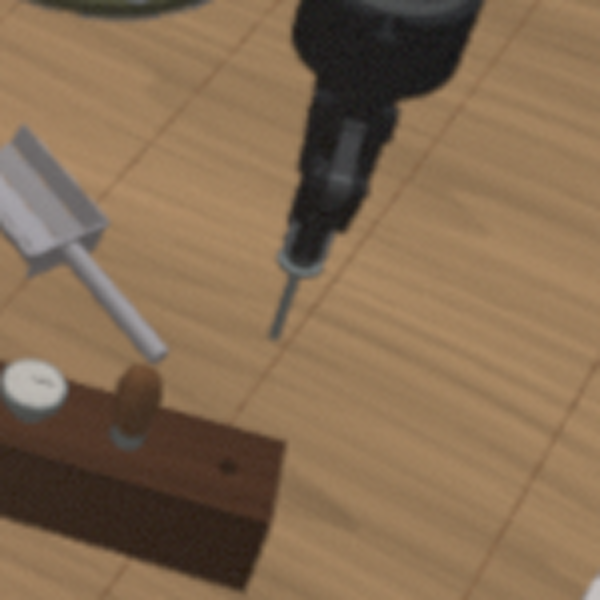

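Key held straight below the fingers, pin tip at crop (275,337). The vacated hole shows at (228,466). Moving to above the dispenser.

```bash
python3 -m jog '{"increments":[0,-1,0,-2,0,0,0,0,-3,-0.2,-1,0,0,0,0,-4.7,-0.4,0,0,0,0,0,-4.7,-0.4,0,0,0,0,0,-4.7,-0.4,0,0,0,0,0,-4.7,-0.4,0,0,0,0,0,-4.7,-0.4,0,0,0,0,0,-4.7,-0.4,0,0,0,0,0,-4.7,-0.4,0,0,0,0,0,-4.7,-0.4,0,0,0,0]}'
python3 -m jog '{"increments":[0,-4.7,-0.4,0,0,0,0,0,-4.7,-0.4,0,0,0,0,0,-4.7,-0.2,0,0,0,0,0,-3,-0.2,0,0,0,0,0,-2,0,0,0,0,0,0,0,0,0,0,0,0]}'
python3 - <<'E'
from h import *
go([.658,-.183,.262],17.5)
E
```

```text
time: 5.65
position: [0.6216, -0.0424, 0.2906]
tcp_rot: [-1.857, -2.532, 0.001]
force: [0.8, 0.9, -0.5]
width: 0.0164
gripper_force: 58.5
time: 6.25
position: [0.6674, -0.2288, 0.2894]
tcp_rot: [-1.86, -2.528, 0.002]
force: [-0.0, 0.9, -2.2]
width: 0.0165
gripper_force: 58.6
t 6.25 pos [ 0.6674 -0.2288  0.2894] yaw_y 17.31 zax [-3.e-03  9.e-04 -1.e+00] F [-0.04  0.87 -2.15] w 0.0165 | tool cm [4.643 0.472 2.746]
turn deg [-0.15 -0.1  -0.19]
```

```bash
python3 -m jog '{"increments":[0,2,0.2,0,0,0,0,0,2,0.2,0,0,0,0,0,0.64,0.07,0.8,0,0,-0.19,0,0,0,1,-0.15,-0.1,0,0,0,0,0.7,0,0,0,0,0,0,0,0,0,0,0,0,0,0,0,0,0]}'
cat > tip.py <<'E'
from h import *
import sys
k=sys.argv[1]
go([.658,-.183,.262],17.5)
p,d=arm.read_camera("scene"); np.savez(f"scene{k}.npz",p=p,d=d)
t=arm.sense()["position"]; print("tip pred px",proj("scene",t-[0,0,.0753]),"hole px",proj("scene",[.658,-.183,.17]))
c=p[130:230,200:320]; cv2.imwrite(f"pics/tip{k}.png",cv2.resize(c,None,fx=6,fy=6,interpolation=2)[...,::-1])
E
python3 tip.py 2
```

```text
time: 6.95
position: [0.6583, -0.1812, 0.2664]
tcp_rot: [1.853, 2.534, 0.001]
force: [-0.4, -0.4, 0.1]
width: 0.0167
gripper_force: 58.6
t 6.95 pos [ 0.6583 -0.1812  0.2664] yaw_y 17.62 zax [ 2.5e-03 -7.0e-04 -1.0e+00] F [-0.44 -0.45  0.09] w 0.0167 | tool cm [-0.163 -0.08   0.442]
turn deg [0.12 0.08 0.12]
tip pred px (np.float64(257.23367981990225), np.float64(169.02973104250188)) hole px (np.float64(257.7714335836153), np.float64(174.96064907321298))
```

View pics/tip2.png

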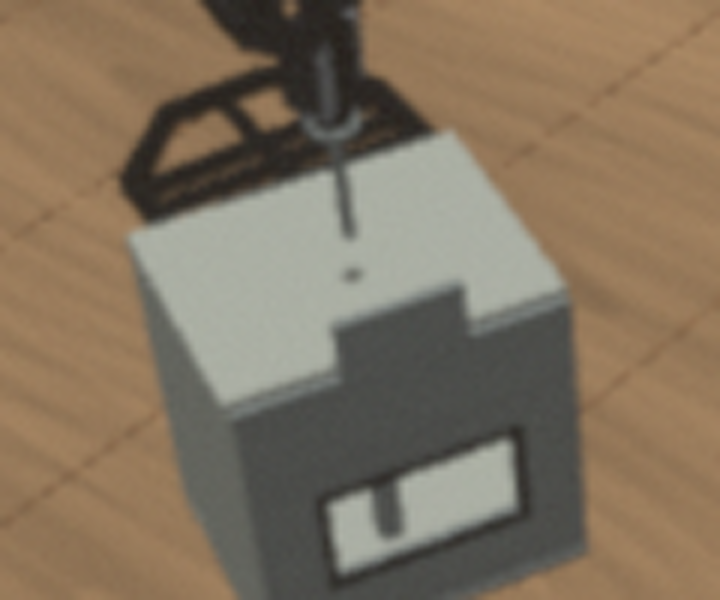

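Pin tip at crop (350,238), hole at (352,274), and the pin hangs straight. Refining to sub-pixel with averaged frames.

```bash
cat > fine.py <<'E'
from h import *
F=[];pos=[]
for _ in range(6): F.append(cv2.cvtColor(arm.read_camera("scene")[0],cv2.COLOR_RGB2GRAY).astype(float)); pos.append(arm.sense()["position"])
g=np.mean(F,0); t=np.mean(pos,0); go([.658,-.183,.262],17.5)
np.set_printoptions(linewidth=200)
bg=np.percentile(g[172:182,248:270],70)
w=(bg-g-8).clip(0)
r=w[173:179,254:264]; vv,uu=np.mgrid[173:179,254:264]; h=np.array([(r*uu).sum(),(r*vv).sum()])/r.sum()
print("hole",h, "darkness sum",r.sum())
# pin axis, rows 156..167
rows=np.arange(156,168); cs=[]
for v in rows:
    r=w[v,251:263]; cs.append((r*np.arange(251,263)).sum()/r.sum())
k=np.polyfit(rows,cs,1); prof=[w[v,253:262].sum().round(0) for v in range(160,174)]
print("axis slope",k[0],"u at 169:",np.polyval(k,169),"profile 160..",prof)
a=np.array(proj("scene",t-[0,0,.0753])); b=np.array(proj("scene",t-[0,0,.0553])); print("pred tip",a,"slope",(a-b)[0]/(a-b)[1])
p0=np.array([.658,-.183,.17]); q=np.array(proj("scene",p0)); J=np.column_stack([(np.array(proj("scene",p0+e))-q)/.001 for e in np.eye(3)[:2]*.001]); print("pred hole",q,"J px/mm",J)
print(g[166:180,252:266].round(0))
E
python3 fine.py
```

```text
t 7.3 pos [ 0.6583 -0.1807  0.2669] yaw_y 17.66 zax [ 0.0033 -0.001  -1.    ] F [-0.33 -0.32 -1.44] w 0.0167 | tool cm [-0.208 -0.102  0.494]
turn deg [0.16 0.11 0.16]
hole [258.3243069  175.34364926] darkness sum 258.5
axis slope 0.3101256835174834 u at 169: 258.5006728009419 profile 160.. [np.float64(170.0), np.float64(161.0), np.float64(163.0), np.float64(170.0), np.float64(167.0), np.float64(155.0), np.float64(158.0), np.float64(164.0), np.float64(144.0), np.float64(81.0), np.float64(9.0), np.float64(0.0), np.float64(0.0), np.float64(0.0)]
pred tip [257.29574284 169.01772127] slope 0.14909170021235685
pred hole [257.77143358 174.96064907] J px/mm [[-269.25345885  266.0549428 ]
 [ 191.98777679  151.9699942 ]]
[[172. 172. 172. 170. 146.  93. 110. 151. 171. 172. 172. 172. 172. 172.]
 [172. 172. 173. 170. 149.  98. 103. 143. 170. 172. 173. 172. 173. 173.]
 [172. 172. 172. 171. 153. 110. 106. 144. 170. 173. 172. 172. 172. 172.]
 [172. 172. 172. 172. 161. 135. 127. 156. 170. 173. 172. 172. 172. 172.]
 [173. 172. 172. 172. 171. 162. 158. 169. 173. 172. 173. 172. 172. 172.]
 [172. 172. 172. 172. 172. 172. 171. 172. 173. 173. 172. 172. 172. 172.]
 [173. 172. 172. 172. 172. 173. 172. 172. 172. 172. 172. 172. 172. 172.]
 [173. 172. 172. 172. 172. 171. 169. 169. 172. 172. 173. 173. 173. 172.]
 [172. 172. 173. 172. 170. 162. 152. 153. 164. 172. 172. 172. 172. 173.]
 [172. 172. 173. 172. 165. 142. 120. 124. 149. 170. 172. 172. 172. 173.]
 [173. 172. 172. 172. 164. 142. 125. 134. 157. 170. 173. 172. 173. 172.]
 [172. 173. 173. 173. 171. 165. 159. 162. 170. 172. 173. 172. 172. 173.]
 [172. 172. 172. 173. 172. 172. 171. 172. 172. 172. 172. 172. 172. 172.]
 [172. 172. 173. 172. 173. 173. 173. 172. 172. 172. 172. 172. 169. 165.]]
```

```bash
python3 -m jog '{"increments":[0,-0.06,0.05,0,0.16,0.11,0.16,0,0,0,0,0,0,0,0,0,0,0,0,0,0,0,0,0,0,0,0,0]}'
python3 -c "
from h import *
go([.659,-.1814,.25],17.5)"
```

```text
time: 7.7
position: [0.659, -0.181, 0.2668]
tcp_rot: [-1.857, -2.533, 0.0]
force: [0.4, 0.1, -0.7]
width: 0.0166
gripper_force: 58.6
t 7.7 pos [ 0.659  -0.181   0.2668] yaw_y 17.5 zax [-2.e-04  1.e-04 -1.e+00] F [ 0.37  0.1  -0.66] w 0.0166 | tool cm [-0.038 -0.008  1.676]
turn deg [-0.01 -0.01  0.  ]
```

```bash
python3 -m jog '{"increments":[0,-0.04,-0.01,0.5,0,0,0,0,0,0,0.6,0,0,0,0,0,0,0.5,0,0,0,0,0,0,0.3,0,0,0,0,0,0,0,0,0,0,0,0,0,0,0,0,0]}'
python3 -m jog '{"increments":[0,0,0,0.1,0,0,0,0,0,0,0.1,0,0,0,0,0,0,0.1,0,0,0,0,0,0,0,0,0,0,0,0,0,0,0,0,0]}'
python3 -c "
from h import *
go([.659,-.1814,.25],17.5)"
```

```text
time: 8.3
position: [0.659, -0.1814, 0.2479]
tcp_rot: [-1.857, -2.533, 0.0]
force: [-0.6, -0.4, -0.5]
width: 0.0167
gripper_force: 58.6
time: 8.8
position: [0.659, -0.1815, 0.2448]
tcp_rot: [-1.857, -2.533, 0.0]
force: [0.2, 0.1, -0.7]
width: 0.0165
gripper_force: 58.6
t 8.8 pos [ 0.659  -0.1815  0.2448] yaw_y 17.5 zax [-2.e-04  1.e-04 -1.e+00] F [ 0.22  0.09 -0.74] w 0.0165 | tool cm [ 0.004  0.004 -0.523]
turn deg [-0.01 -0.01  0.  ]
```

```bash
python3 -m jog '{"increments":[0,0,0,0.1,0,0,0,0,0,0,0.1,0,0,0,0,0,0,0,0,0,0,0,0,0,0,0,0,0]}'
python3 -m jog '{"increments":[0,0,0,0.1,0,0,0,0,0,0,0,0,0,0,0,0,0,0,0,0,0]}'
python3 -c "
from h import *
go([.659,-.1814,.25],17.5); print(arm.sense()['moment'])"
```

```text
time: 9.2
position: [0.659, -0.1815, 0.2428]
tcp_rot: [-1.858, -2.533, 0.0]
force: [-0.0, 0.4, -1.0]
width: 0.0166
gripper_force: 58.6
time: 9.5
position: [0.659, -0.1814, 0.2417]
tcp_rot: [-1.857, -2.533, 0.0]
force: [-0.3, 0.2, -1.2]
width: 0.0166
gripper_force: 58.6
t 9.5 pos [ 0.659  -0.1814  0.2417] yaw_y 17.5 zax [-3.e-04  1.e-04 -1.e+00] F [-0.28  0.17 -1.25] w 0.0166 | tool cm [ 0.003  0.006 -0.827]
turn deg [-0.02 -0.01 -0.  ]
[-0.0222963  -0.03014299  0.00501604]
```

The pin is in the hole with no contact force. Feeling down for the catch.

```bash
python3 -m jog '{"increments":[0,0,0,0.1,0,0,0,0,0,0,0.1,0,0,0,0,0,0,0.1,0,0,0,0,0,0,0,0,0,0]}'
python3 -m jog '{"increments":[0,0,0,0.1,0,0,0,0,0,0,0.1,0,0,0,0,0,0,0.1,0,0,0,0,0,0,0,0,0,0]}'
python3 -m jog '{"increments":[0,0,0,0.1,0,0,0,0,0,0,0.1,0,0,0,0,0,0,0,0,0,0]}'
python3 -m jog '{"increments":[0,0,0,0.1,0,0,0,0,0,0,0.1,0,0,0,0,0,0,0,0,0,0]}'
```

```text
time: 9.9
position: [0.6589, -0.1814, 0.2385]
tcp_rot: [-1.857, -2.533, 0.0]
force: [-0.1, 0.4, -1.2]
width: 0.0168
gripper_force: 58.6
time: 10.3
position: [0.6589, -0.1814, 0.2356]
tcp_rot: [-1.857, -2.533, 0.0]
force: [-0.8, -0.7, -1.1]
width: 0.0164
gripper_force: 58.6
time: 10.6
position: [0.6589, -0.1814, 0.2336]
tcp_rot: [-1.857, -2.533, 0.0]
force: [-0.3, 0.2, -1.4]
width: 0.0166
gripper_force: 58.6
time: 10.9
position: [0.6589, -0.1814, 0.2316]
tcp_rot: [-1.857, -2.533, 0.0]
force: [0.9, -0.7, -1.0]
width: 0.0167
gripper_force: 58.6
```

```bash
for i in 1; do
python3 -m jog '{"increments":[0,0,0,0.1,0,0,0,0,0,0,0.1,0,0,0,0,0,0,0.1,0,0,0,0,0,0,0,0,0,0]}'
python3 -m jog '{"increments":[0,0,0,0.1,0,0,0,0,0,0,0.1,0,0,0,0,0,0,0.1,0,0,0,0,0,0,0,0,0,0]}'
done
```

```text
time: 11.3
position: [0.6589, -0.1814, 0.2286]
tcp_rot: [-1.857, -2.533, 0.0]
force: [-0.2, 0.0, -0.5]
width: 0.0166
gripper_force: 58.6
time: 11.7
position: [0.6589, -0.1814, 0.2256]
tcp_rot: [-1.857, -2.533, 0.0]
force: [-0.7, -0.5, -0.4]
width: 0.0165
gripper_force: 58.6
```

```bash
python3 -m jog '{"increments":[0,0,0,0.1,0,0,0,0,0,0,0.1,0,0,0,0,0,0,0.1,0,0,0,0,0,0,0,0,0,0]}'
python3 -m jog '{"increments":[0,0,0,0.1,0,0,0,0,0,0,0.1,0,0,0,0,0,0,0,0,0,0]}'
```

```text
time: 12.1
position: [0.6589, -0.1814, 0.2226]
tcp_rot: [-1.857, -2.533, 0.0]
force: [0.6, -0.4, 0.7]
width: 0.0167
gripper_force: 58.6
time: 12.4
position: [0.6589, -0.1814, 0.2206]
tcp_rot: [-1.857, -2.533, 0.0]
force: [0.5, -0.1, -1.4]
width: 0.0166
gripper_force: 58.6
```

```bash
python3 -m jog '{"increments":[0,0,0,0.1,0,0,0,0,0,0,0.1,0,0,0,0,0,0,0,0,0,0]}'
```

```text
time: 12.7
position: [0.659, -0.1815, 0.2188]
tcp_rot: [-1.858, -2.533, -0.0]
force: [-0.7, -1.2, -0.7]
width: 0.0165
gripper_force: 58.6
```

```bash
python3 -m jog '{"increments":[0,0,0,0.1,0,0,0,0,0,0,0.1,0,0,0,0,0,0,0,0,0,0]}'|sed -n '2p;4p'
python3 -m jog '{"increments":[0,0,0,0.1,0,0,0,0,0,0,0.1,0,0,0,0,0,0,0,0,0,0]}'|sed -n '2p;4p'
```

```text
position: [0.6592, -0.1816, 0.2179]
force: [-0.7, 0.4, 6.9]
position: [0.6592, -0.1816, 0.2161]
force: [-1.2, 0.6, 8.1]
```

```bash
python3 -m jog '{"increments":[0,0,0,0.1,0,0,0,0,0,0,0.1,0,0,0,0,0,0,0,0,0,0]}'|sed -n '2p;4p'
```

```text
position: [0.6592, -0.1816, 0.214]
force: [-1.7, 0.2, 7.1]
```

```bash
python3 -m jog '{"increments":[0,0,0,0.1,0,0,0,0,0,0,0.05,0,0,0,0,0,0,0,0,0,0]}'|sed -n '2p;4p'
python3 - <<'E'
from h import *
p,d=arm.read_camera("scene"); P=cloud("scene",d); m=(P[...,2]>.19)&(P[...,2]<.203)&(abs(P[...,0]-.69)<.06)&(P[...,1]>-.15)&(P[...,1]<-.05)
print("tab",m.sum(),P[m].mean(0))
E
```

```text
position: [0.6591, -0.1816, 0.2122]
force: [-1.9, -0.5, 6.0]
tab 82 [ 0.68928537 -0.10878682  0.19526423]
```

```bash
python3 -m jog '{"increments":[0,0,0,0.03,0,0,0,0,0,0,0,0,0,0,0,0,0,0,0,0,0]}'|sed -n '2p;4p'
python3 - <<'E'
from h import *
p,d=arm.read_camera("scene")
for D in(np.load("scene0.npz")["d"],d):
    P=cloud("scene",D); m=(P[...,2]>.19)&(P[...,2]<.203)&(abs(P[...,0]-.69)<.06)&(P[...,1]>-.15)&(P[...,1]<-.05)
    print("tab",m.sum(),P[m].mean(0))
E
```

```text
position: [0.6591, -0.1816, 0.2119]
force: [-1.3, 0.4, 5.1]
tab 81 [ 0.68211581 -0.12337661  0.19618668]
tab 78 [ 0.68820257 -0.10875739  0.19522878]
```

The cover has sprung ajar: the tab moved about 16 mm, roughly 0.085 rad. Withdrawing straight up, then returning the key.

```bash
python3 -m jog '{"increments":[0,0,0,-0.5,0,0,0,0,0,0,-1,0,0,0,0,0,0,-1,0,0,0,0,0,0,-1,0,0,0,0,0,0,-1,0,0,0,0,0,0,-1.5,0,0,0,0,0,0,-1.5,0,0,0,0,0,0,-0.5,0,0,0,0,0,0,0,0,0,0]}'
python3 -c "
from h import *
go([.5296,.3666,.17],17.5)"
```

```text
time: 15.2
position: [0.6591, -0.1814, 0.2918]
tcp_rot: [1.857, 2.533, 0.001]
force: [-0.1, -0.1, -0.4]
width: 0.0168
gripper_force: 58.5
t 15.2 pos [ 0.6591 -0.1814  0.2918] yaw_y 17.51 zax [ 1.e-03 -3.e-04 -1.e+00] F [-0.08 -0.15 -0.4 ] w 0.0168 | tool cm [56.169  4.125 12.153]
turn deg [0.05 0.03 0.01]
```

```bash
python3 -m jog '{"increments":[0,2,0,0,0,0,0,0,4,0,0,0,0,0,0,4.7,0.41,0,0,0,0,0,4.7,0.41,0,0,0,0,0,4.7,0.41,0,0,0,0,0,4.7,0.41,0,0,0,0,0,4.7,0.41,0,0,0,0,0,4.7,0.41,0,0,0,0,0,4.7,0.41,0,0,0,0,0,4.7,0.41,0,0,0,0]}' >/dev/null
python3 -m jog '{"increments":[0,4.7,0.41,0,0,0,0,0,4.7,0.43,0,0,0,0,0,2,0,0,0,0,0,0,1.1,0,0,0,0,0,0,0,0,0,0,0,0,0,0,0,0,0,0,0]}'
python3 -c "
from h import *
go([.5296,.3666,.166],17.5)"
```

```text
time: 16.8
position: [0.53, 0.365, 0.2908]
tcp_rot: [-1.858, -2.533, 0.001]
force: [-0.6, -0.3, -0.5]
width: 0.0164
gripper_force: 58.6
t 16.8 pos [0.53   0.365  0.2908] yaw_y 17.46 zax [-5.e-04 -3.e-04 -1.e+00] F [-0.65 -0.29 -0.54] w 0.0164 | tool cm [ 0.169  0.023 12.479]
turn deg [-0.03  0.01 -0.04]
```

```bash
python3 -m jog '{"increments":[0,0.17,0.02,2,0,0,0,0,0,0,3,0,0,0,0,0,0,3,0,0,0,0,0,0,2.5,0,0,0,0,0,0,1.5,0,0,0,0,0,0,0.5,0,0,0,0,0,0,0,0,0,0,0,0,0,0,0,0,0]}'
python3 -c "
from h import *
go([.5296,.3666,.0873],17.5)"
```

```text
time: 17.6
position: [0.5298, 0.3677, 0.1675]
tcp_rot: [1.858, 2.533, 0.003]
force: [-0.1, 0.5, 0.6]
width: 0.0167
gripper_force: 58.5
t 17.6 pos [0.5298 0.3677 0.1675] yaw_y 17.48 zax [ 0.0015  0.0011 -1.    ] F [-0.14  0.54  0.56] w 0.0167 | tool cm [-0.104 -0.066  8.024]
turn deg [ 0.1  -0.04 -0.02]
```

```bash
python3 -m jog '{"increments":[0,-0.05,0,0,0,0,0,0,0,0,0,0,0,0,0,0,0,0,0,0,0]}'|sed -n '2p;4p'
python3 -c "
from h import *
go([.5296,.3666,.0873],17.5)"
```

```text
position: [0.5294, 0.3673, 0.1665]
force: [-0.2, 0.4, -0.6]
t 17.9 pos [0.5294 0.3673 0.1665] yaw_y 17.5 zax [ 3.e-04  4.e-04 -1.e+00] F [-0.22  0.38 -0.57] w 0.0162 | tool cm [-0.071 -0.009  7.921]
turn deg [ 0.02 -0.02  0.  ]
```

```bash
python3 -m jog '{"increments":[0,-0.07,-0.01,0.5,0,0,0,0,0,0,0.5,0,0,0,0,0,0,0.5,0,0,0,0,0,0,0.5,0,0,0,0,0,0,0.4,0,0,0,0,0,0,0,0,0,0,0,0,0,0,0,0,0,0]}'|sed -n '2p;4p'
python3 -c "
from h import *
go([.5296,.3666,.0873],17.5)"
```

```text
t 17.9 pos [0.5294 0.3673 0.1665] yaw_y 17.5 zax [ 3.e-04  4.e-04 -1.e+00] F [-0.22  0.38 -0.57] w 0.0162 | tool cm [-0.071 -0.009  7.921]
turn deg [ 0.02 -0.02  0.  ]validation failed for argument at $.in...
```

```bash
python3 -m jog '{"increments":[0,-0.07,-0.01,0.5,0,0,0,0,0,0,0.5,0,0,0,0,0,0,0.5,0,0,0,0,0,0,0.5,0,0,0,0,0,0,0.4,0,0,0,0,0,0,0,0,0,0]}'|sed -n '2p;4p'
python3 -c "
from h import *
go([.5296,.3666,.0873],17.5)"
```

```text
position: [0.5293, 0.3664, 0.1413]
force: [0.4, 0.6, -0.4]
t 18.5 pos [0.5293 0.3664 0.1413] yaw_y 17.5 zax [-1.1e-03 -5.0e-04 -1.0e+00] F [ 0.39  0.56 -0.42] w 0.0167 | tool cm [0.013 0.045 5.397]
turn deg [-0.07  0.01  0.  ]
```

The pin is in the block hole with no contact force. Continuing down.

```bash
python3 -m jog '{"increments":[0,0.01,0.03,0.8,0,0,0,0,0,0,1,0,0,0,0,0,0,1,0,0,0,0,0,0,1,0,0,0,0,0,0,0.8,0,0,0,0,0,0,0.4,0,0,0,0,0,0,0,0,0,0]}'|sed -n '2p;4p'
python3 -m jog '{"increments":[0,0,0,0.1,0,0,0,0,0,0,0.1,0,0,0,0,0,0,0.1,0,0,0,0,0,0,0,0,0,0]}'|sed -n '2p;4p'
```

```text
position: [0.5296, 0.3666, 0.0914]
force: [0.0, -0.5, -0.1]
position: [0.5297, 0.3667, 0.0891]
force: [-0.0, 0.5, -1.2]
```

```bash
python3 -m jog '{"increments":[0,0,0,0.1,0,0,0,0,0,0,0.1,0,0,0,0,0,0,0.05,0,0,0,0,0,0,0,0,0,0]}'|sed -n '2p;4p'
python3 -m jog '{"increments":[0.35,0,0,0,0,0,0,0.7,0,0,0,0,0,0,1,0,0,0,0,0,0,1,0,0,0,0,0,0,1,0,0,0,0,0,0,1,0,0,0,0,0,0]}'
python3 -m jog '{"increments":[1,0,0,-2,0,0,0,1,0,0,-4,0,0,0,1,0,0,-4,0,0,0,1,0,0,-4,0,0,0,1,0,0,-2,0,0,0,1,0,0,0,0,0,0]}'
python3 - <<'E'
from h import *
go([.55,.1,.3],67.3)
for n in("scene","top"):
    p,d=arm.read_camera(n); np.savez(n+"3.npz",p=p,d=d)
    if n=="scene": cv2.imwrite("pics/back.png",cv2.resize(p[110:310,200:510],None,fx=2.5,fy=2.5,interpolation=2)[...,::-1])
E
```

```text
position: [0.5298, 0.3667, 0.0873]
force: [-2.3, -1.7, 5.7]
time: 20.6
position: [0.5297, 0.3667, 0.0866]
tcp_rot: [-1.858, -2.533, 0.0]
force: [0.2, 0.1, 0.5]
width: 0.0853
gripper_force: 0.0
time: 21.2
position: [0.5305, 0.3671, 0.2503]
tcp_rot: [1.856, 2.532, 0.008]
force: [-0.0, 0.1, -0.9]
width: 0.0855
gripper_force: 0.0
t 21.2 pos [0.5305 0.3671 0.2503] yaw_y 17.5 zax [ 0.0047  0.0031 -1.    ] F [-0.04  0.15 -0.87] w 0.0855 | tool cm [-26.057  -6.146  -5.044]
turn deg [  0.33   0.05 -49.8 ]
```

View pics/back.png

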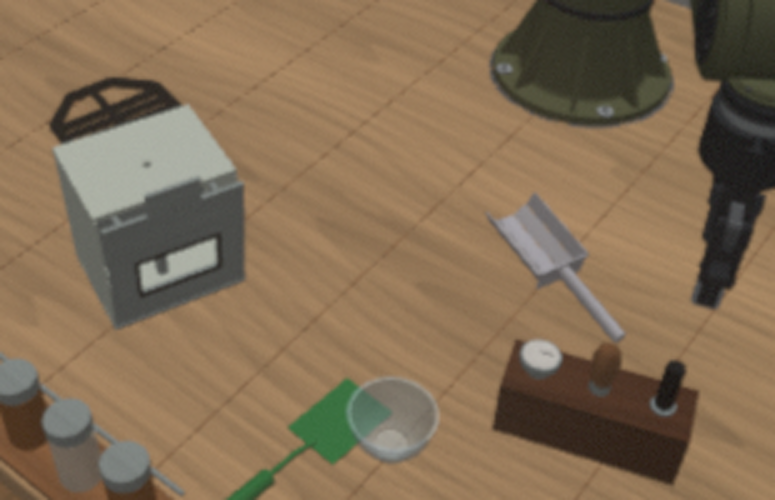

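The key is home: crop (670,385), guard flat on the block, upright. The cover is ajar with its tab at (175,200). Next I shut the fingers, turn the tool x axis to the cover's outward direction and go behind the tab.

```bash
python3 -m jog '{"increments":[0,0,0,-1,0.3,0,8.04,0,0,0,-1,0,0,8.04,0,0,0,-1,0,0,8.04,0,0,0,0,0,0,8.04,0,0,0,0,0,0,8.04,0,0,0,0,0,0,0,0,0,0,0,0,0,0]}'
cat > cov.py <<'E'
from h import *
d=np.array([.386,.923]); c=np.array([.659,-.1815])-.01*d; H=c+.0675*d
def tip(s,z): return [*(H+s*d),z]
E
python3 - <<'E'
from cov import *
print("H",H); go(tip(-.025,.25),-22.7); go(tip(-.025,.184),-22.7)
th=np.linspace(.1,1.43,21); r=np.linspace(.172,.15,21)
s=r*np.sin(th)-.003*np.cos(th)-.011; z=.01+r*np.cos(th)+.003*np.sin(th)
for a in zip(th.round(2),s.round(4),z.round(4),*(np.diff(q,prepend=q[0])*100 for q in(s,-z))): print(*[round(float(x),3) for x in a])
E
```

```text
time: 22.0
position: [0.5297, 0.3666, 0.2753]
tcp_rot: [-2.61, -1.745, 0.011]
force: [0.2, -0.2, -0.5]
width: -0.0004
gripper_force: 0.0
H [ 0.681195  -0.1284275]
t 22.0 pos [0.5297 0.3666 0.2753] yaw_y -22.46 zax [-0.0069 -0.0021 -1.    ] F [ 0.21 -0.18 -0.46] w -0.0004 | tool cm [-42.45   32.912   2.541]
turn deg [-0.32  0.26  0.24]
t 22.0 pos [0.5297 0.3666 0.2753] yaw_y -22.46 zax [-0.0069 -0.0021 -1.    ] F [ 0.21 -0.18 -0.46] w -0.0004 | tool cm [-42.42   32.949   9.141]
turn deg [-0.32  0.26  0.24]
0.1 0.003 0.181 0.0 0.0
0.17 0.014 0.179 1.118 0.241
0.23 0.025 0.176 1.092 0.313
0.3 0.036 0.172 1.062 0.383
0.37 0.046 0.168 1.027 0.45
0.43 0.056 0.162 0.988 0.515
0.5 0.066 0.157 0.945 0.576
0.57 0.074 0.15 0.899 0.634
0.63 0.083 0.143 0.849 0.688
0.7 0.091 0.136 0.795 0.738
0.76 0.098 0.128 0.739 0.785
0.83 0.105 0.12 0.68 0.827
0.9 0.111 0.111 0.619 0.865
0.96 0.117 0.102 0.556 0.898
1.03 0.122 0.093 0.491 0.927
1.1 0.126 0.084 0.425 0.951
1.16 0.13 0.074 0.357 0.97
1.23 0.133 0.064 0.289 0.985
1.3 0.135 0.054 0.221 0.995
1.36 0.136 0.044 0.153 1.001
1.43 0.137 0.034 0.085 1.001
```

```bash
python3 -m jog '{"increments":[0,-2,-1.5,0,-0.3,0.26,0.24,0,-3.5,2.7,0,0,0,0,0,-3.5,2.7,0,0,0,0,0,-3.5,2.7,0,0,0,0,0,-3.5,2.7,0,0,0,0,0,-3.5,2.7,0,0,0,0,0,-3.5,2.7,0,0,0,0,0,-3.5,2.7,0,0,0,0,0,-3.5,2.7,0,0,0,0,0,-3.5,2.7,0,0,0,0]}' >/dev/null
python3 -m jog '{"increments":[0,-3.5,2.8,0,0,0,0,0,-3,4,0,0,0,0,0,-2.4,3,0,0,0,0,0,0,0,0,0,0,0,0,0,0,0,0,0,0]}'
python3 -c "
from cov import *
go(tip(-.025,.184),-22.7)"
```

```text
time: 23.5
position: [0.6648, -0.1514, 0.2751]
tcp_rot: [-2.616, -1.737, -0.001]
force: [-0.4, -0.4, 0.7]
width: -0.0001
gripper_force: 0.0
t 23.5 pos [ 0.6648 -0.1514  0.2751] yaw_y -22.84 zax [-4.0e-04  1.6e-03 -1.0e+00] F [-0.38 -0.36  0.74] w -0.0001 | tool cm [0.244 0.636 9.11 ]
turn deg [-0.06 -0.08 -0.14]
```

```bash
python3 -m jog '{"increments":[0,0.2,0.64,1,0,0,0,0,0,0,2.5,0,0,0,0,0,0,2.5,0,0,0,0,0,0,2,0,0,0,0,0,0,0.7,0,0,0,0,0,0,0.4,0,0,0,0,0,0,0,0,0,0]}'
python3 -c "
from cov import *
go(tip(.003,.181),-22.7)"
```

```text
time: 24.2
position: [0.6719, -0.1511, 0.1858]
tcp_rot: [2.618, 1.736, 0.003]
force: [0.6, -0.3, 0.4]
width: 0.0001
gripper_force: 0.0
t 24.2 pos [ 0.6719 -0.1511  0.1858] yaw_y -22.88 zax [ 1.8e-03  9.0e-04 -1.0e+00] F [ 0.61 -0.26  0.39] w 0.0001 | tool cm [ 2.747 -0.022  0.485]
turn deg [ 0.08 -0.09 -0.18]
```

Now sweep along the arc.

```bash
python3 -m jog '{"increments":[0,0.9,0,0.2,0,0,0,0,0.9,0,0.2,0,0,0,0,0.9,0,0.1,0,0,0,0,1.12,0,0.24,0,0,0,0,1.09,0,0.31,0,0,0,0,1.06,0,0.38,0,0,0,0,1.03,0,0.45,0,0,0]}'
python3 -c "
from cov import *
go(tip(.046,.168),-22.7)"
```

```text
time: 24.9
position: [0.6994, -0.086, 0.1665]
tcp_rot: [2.619, 1.736, 0.003]
force: [-0.5, -1.7, 2.5]
width: 0.0
gripper_force: 1.1
t 24.9 pos [ 0.6994 -0.086   0.1665] yaw_y -22.93 zax [ 0.0016  0.001  -1.    ] F [-0.51 -1.71  2.52] w 0.0 | tool cm [-0.014 -0.046 -0.15 ]
turn deg [ 0.06 -0.09 -0.23]
```

```bash
python3 -m jog '{"increments":[0,0.99,0,0.51,0,0,0,0,0.95,0,0.58,0,0,0,0,0.9,0,0.63,0,0,0,0,0.85,0,0.69,0,0,0,0,0.8,0,0.74,0,0,0,0,0.74,0,0.78,0,0,0,0,0.68,0,0.83,0,0,0]}'
python3 -c "
from cov import *
go(tip(.105,.120),-22.7)"
```

```text
time: 25.6
position: [0.7223, -0.0319, 0.1184]
tcp_rot: [-2.619, -1.735, -0.003]
force: [0.1, 0.4, 2.5]
width: 0.0003
gripper_force: 0.9
t 25.6 pos [ 0.7223 -0.0319  0.1184] yaw_y -22.93 zax [ 0.0012  0.0011 -1.    ] F [0.08 0.43 2.55] w 0.0003 | tool cm [ 0.016 -0.067 -0.158]
turn deg [ 0.04 -0.08 -0.23]
```

```bash
python3 -m jog '{"increments":[0,0.62,0,0.86,0,0,0,0,0.56,0,0.9,0,0,0,0,0.49,0,0.93,0,0,0,0,0.43,0,0.95,0,0,0,0,0.36,0,0.97,0,0,0,0,0.29,0,0.98,0,0,0]}'
python3 -m jog '{"increments":[0,0.22,0,0.8,0,0,0,0,0.15,0,0.7,0,0,0,0,0.1,0,0.6,0,0,0,0,0,0,0.3,0,0,0,0,0,0,0,0,0,0]}'
python3 -c "
from cov import *
go(tip(.137,.034),-22.7)"
```

```text
time: 26.2
position: [0.733, -0.0068, 0.0624]
tcp_rot: [-2.619, -1.735, -0.003]
force: [0.7, -0.4, 2.6]
width: -0.0001
gripper_force: 0.8
time: 26.7
position: [0.7345, -0.0029, 0.0387]
tcp_rot: [-2.618, -1.735, -0.001]
force: [-0.1, -0.7, 0.0]
width: 0.0002
gripper_force: 0.0
t 26.7 pos [ 0.7345 -0.0029  0.0387] yaw_y -22.94 zax [ 4.e-04  1.e-03 -1.e+00] F [-0.14 -0.67  0.03] w 0.0002 | tool cm [ 0.073 -0.075  0.473]
turn deg [ 0.   -0.06 -0.24]
```

```bash
python3 -m jog '{"increments":[0,0,0,0.3,0,0,0,0,0,0,0.2,0,0,0,0,0,0,0.1,0,0,0,0,0,0,0,0,0,0]}'|sed -n '2p;4p'
python3 -m jog '{"increments":[0,0,0,0.1,0,0,0,0,0,0,0.1,0,0,0,0,0,0,0,0,0,0]}'|sed -n '2p;4p'
```

```text
position: [0.7347, -0.0029, 0.0332]
force: [0.3, -0.1, -0.4]
position: [0.7347, -0.0028, 0.0312]
force: [-0.7, 0.1, -0.6]
```

```bash
python3 -m jog '{"increments":[0,0,0,-1,0,0,0,0,0,0,-3,0,0,0,0,0,0,-4,0,0,0,0,0,0,-4,0,0,0,0,0,0,-4,0,0,0,0,0,0,-4,0,0,0,0,0,0,-3,0,0,0,0,0,0,0,0,0,0]}'|sed -n '2p;4p'
python3 - <<'E'
from cov import *
p,d=arm.read_camera("scene"); P=cloud("scene",d)
S=(P[...,:2]-H)@d_ if False else (P[...,:2]-H)@np.array([.386,.923]); L=(P[...,:2]-H)@np.array([-.923,.386])
for a in np.arange(.03,.2,.03):
    m=(abs(S-a)<.008)&(abs(L)<.025)&(P[...,2]<.1); print(round(a,2),m.sum(),np.median(P[m][:,2]).round(4))
cv2.imwrite("pics/end.png",cv2.resize(p[110:310,200:510],None,fx=2.5,fy=2.5,interpolation=2)[...,::-1])
E
```

```text
position: [0.7353, -0.0031, 0.2681]
force: [0.0, 0.7, -0.0]
0.03 84 0.0145
0.06 66 -0.0012
0.09 7 0.0237
0.12 180 0.0431
0.15 115 0.0299
0.18 225 0.0013
```

View pics/end.png

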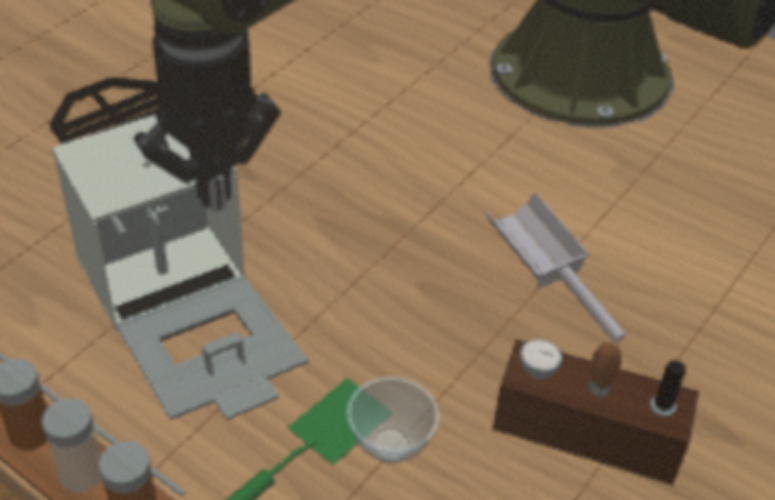

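```bash
python3 - <<'E'
from cov import *
e=np.array([-.923,.386])
for n in("scene","top"):
    p,dd=arm.read_camera(n); P=cloud(n,dd); S=(P[...,:2]-H)@d; L=(P[...,:2]-H)@e; Z=P[...,2]
    m=(S>.02)&(S<.155)&(abs(abs(L)-.06)<.01)&(Z>.004)&(Z<.08)
    k=np.polyfit(S[m],Z[m],1); print(n,m.sum(),"theta",np.pi/2-np.arctan(k[0]),k)
    for nm,f in(("0",np.load(n+"0.npz")["p"]),):
        diff=(abs(f.astype(int)-p).sum(2)>60).astype(np.uint8); c=cv2.findContours(cv2.morphologyEx(diff,2,np.ones((3,3))),0,1)[0]
        print([cv2.boundingRect(x) for x in c if cv2.contourArea(x)>6])
print(arm.sense()["force"].round(2),arm.sense()["time"])
E
```

```text
scene 524 theta 1.4445021489431413 [0.12696996 0.01131425]
[(245, 197, 5, 6), (259, 192, 7, 6), (402, 87, 16, 23), (461, 66, 62, 64), (404, 57, 20, 17), (469, 52, 9, 16), (629, 40, 11, 13), (509, 0, 131, 180), (487, 0, 10, 8), (241, 0, 228, 277)]
top 208 theta 1.4377516057311353 [0.13383532 0.01257495]
[(324, 381, 6, 4), (269, 378, 7, 7), (262, 373, 70, 27), (0, 363, 95, 37), (311, 111, 8, 5), (318, 103, 6, 4), (325, 101, 9, 12), (302, 87, 27, 14), (146, 83, 209, 317)]
[-0.13  0.19 -0.11] 28.35
```

```bash
python3 -c "
from station import arm
print(arm.hand_in())"
```

```text
the job is handed in; nothing more can be done
None
```

The job is handed in: the catch was pressed at about 8 N and the cover sprang ajar, the key stands upright and fully home in its hole, and the cover is down at about 1.44 rad. The camera check showed nothing else on the counter moved; `hand_in()` returned no verdict.

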